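# Load the tumbler from the dipping cup

## Robot

A 6-joint arm with a two-finger parallel gripper is mounted at the origin on the work surface. World frame = base frame: x ahead of the robot, y to its left, z up, the work surface at z = 0. Lengths are in m, angles in rad, forces in N, time in s.
With the tool pointing down it reaches from about 0.35 to 0.775 m from the base axis. Payload 5.5 kg.
Tool frame: the origin (TCP) lies on the centre line of the jaws, within the pads' length; the fingertips stand 11 mm ahead of it and the grasp point (between the pads) lies 8 mm behind it; z points along the fingers, y is the line along which they close (so a half turn about z gives the same grasp; the last joint's range is limited). The gripper opens to 85 mm and grips with 20 to 120 N. Pads are 22 mm wide; open, the fingers measure 114 mm over their backs; the gripper's body (76 mm by 85 mm) begins 54 mm behind the grasp point. The pads swing forward as they close: fully open they stand 13 mm farther back than shut.
Start: joints at [-1.339, 0.313, 0.046, 1.304, 0, 1.431], TCP at [0.209, -0.536, 0.242] pointing down, gripper open.
Joint ranges: [-2.76, 2.76], [-0.86, 1.69], [-1.03, 1.26], [-2.2, 2.34], [-1.47, 1.5], [-3.14, 3.14]. Speed limits (rad/s): [2.57, 2.57, 3.14, 3.14, 3.14, 3.14].

## Interface

Orientations are given as a unit quaternion [w, x, y, z].
In Python, from workcell import env, viewer, order, models gives the robot as it stands.
- The arm moves only by the tool drive_tool, never from a script. Its argument "series" is a list that holds one entry, the list of rows, each a list of 6 numbers: the shift along the tool's x, y, z each as a share of 120 mm, from -1 to 1, then the turn, a rotation vector about the tool's x, y, z each as a share of 180 degrees, from -1 to 1. A call has 1 to 20 rows; each row shifts and turns the commanded pose from where the row before left it, along the tool's axes as they then stand; what a row does not reach is not made up. A row lasts 1/8 s, in which the tool goes at most 62.5 mm and 10.7 degrees, less where a joint would pass 70% of its speed; a pose out of reach is approached as far as the arm can. A call with a number of a shift or a turn outside -1 to 1 is refused whole. A call with a gripper value outside its range is refused whole. "jaw" is the opening, from -1 (shut) to 1 (fully open), set as the call begins (left out, the last holds). The fingers move at their own pace and stop on an object; "grip_force" is the grip in N (left out, the last holds). Time passes only in rows, so rows that do not move let the fingers close. It gives the time, the measured TCP pose, the force, the opening and the grip force at its end, in the units of the state.
- env.get_state(): the state, without advancing time (a new reading comes with each control period).
- viewer.read_camera(name): name is "side" or "top" or "wrist"; returns the picture (400x640x3 uint8, red, green, blue); there is no depth.
- viewer.camera_info(name): a dict with "intrinsics" (3x3 intrinsics, pixels), "R" (3x3) and "t" (3): a world point X has camera coordinates R X + t; the wrist camera has in their place "T_tool_cam" (4x4, takes a point from camera to tool coordinates, whose origin is the TCP and whose axes are the flange's). Camera axes: x right, y down, z forward; pixel columns grow to the right and rows downward; lengths in m; the calibration is good to about 2 mm. A picture is of the moment at which its call begins: read the wrist's pose just before it. camera_info takes no time and is no camera call.
- order.hand_in(): hands the job in; it is judged then, once.
Trained networks look in the newest picture that a camera, given by its name, has taken for a name from the list of things; names that differ only in an ending like _2 or _b are one class to them, and where a whole thing is asked for, a point or a joint stands for the part that bears it (a point fixed in the world has none). Each returns a list of dicts, best first, with "score" (0 to 1); they miss things now and then, are a little off and sometimes report something else, mostly with a low value. They report only what shows in the picture. A call takes as long as a camera call.
- models.silhouettes(label, camera): "region" (400x640 bool, what is visible of it) and "location" ([column, row] in pixels, amid what is visible of it).
The state is a dict: "clock": time; "joint_pos": joint angles; "qvel": joint speeds; "tau": joint torques, N m; "tcp_pos": TCP position; "orientation": TCP orientation; "wrist_force": force on the tool from outside, world axes, zero at the start; "ft_torque": the same for the moment, N m; "finger_gap": finger opening in m; "grip_force": force on a finger pad.
Only numpy, scipy, OpenCV 4.12 (cv2) and the standard library are available. Lean on these libraries where they do the work, as an engineer would, in place of code of your own. Each camera call takes 0.05 s, during which the arm holds its last target. There are 200 camera calls.

## Task

Lift the hanging dipping cup up and off the hook of its drip stand, pour all six stones into the open bowl of the tumbler without spilling any on the bench, then put the empty cup down gently (do not drop it), standing upright wholly on the round cork mat. Leave the tape roll, the screwdriver and the jar where they are.

Things in the scene. Friction and masses are not known exactly. Their poses are not given: they have to be found in the camera images.
- cup: steel dipping cup with a V strap and black grip on top; origin at the centre of its underside, z up through the mouth. Flared round wall 3 thick: underside 50 in diameter, rim 96 in diameter at z = 50, floor 4 thick. Starts upright, hanging by the strap's apex on the hook's rod, rod axis along the cup's x at its z = 98; about 130 g plus stones
- cup_grip (a point): middle of the cup's black upright grip, 24 by 24 square, from z = 106 to 160 of the cup, this point at z = 135; axes as the cup. Below it a steel strap (14 wide along x, 4 thick), an upside-down V in the y-z plane, runs from the apex at z = 108 to the rim at y = +-45
- cup_rim (a point): centre of the cup's mouth, at z = 50 of the cup; axes as the cup. Stones leave freely over the rim towards the cup's +x or -x, past the strap
- cup_mid (a point): point on the cup's axis inside it, at z = 27 of the cup
- stand: fixed drip stand; origin on the bench under the hanging place, z up. Dark base plate 200 (x) by 110 (y) by 8, its centre at x = +35; post 12 thick at x = +95, 174 tall; from it a rod 8 thick runs towards -x at height 165 to x = -18, then turns up to a tip at x = -26, height 181 (185 with its round end)
- hook_seat (a point): place on the rod's axis where the cup hangs, 165 above the bench; axes as the stand (x from the hook's tip towards the post)
- tumbler: fixed vibratory tumbler; origin on the bench under its centre, z up. Grey motor base 144 in diameter, on it an open round bowl, rim at height 130 with outer diameter 160 and wall 5, narrowing to 124 at the bottom
- bowl_floor (a point): centre of the bowl's inner floor, 58 above the bench (bowl inside 72 deep, about 114 in diameter at the floor, 150 at the rim)
- bowl_rim (a point): centre of the bowl's mouth, 130 above the bench
- mat: fixed round cork mat, 150 in diameter, 4 thick; origin at the centre of its underside, on the bench
- stone0: tumbling stone, chunky and faceted, about 21 across and 16 thick, amber, 12 g; origin at its centre; starts in the cup
- stone1: tumbling stone, chunky and faceted, about 21 across and 16 thick, amber, 12 g; origin at its centre; starts in the cup
- stone2: tumbling stone, chunky and faceted, about 21 across and 16 thick, amber, 12 g; origin at its centre; starts in the cup
- stone3: tumbling stone, chunky and faceted, about 21 across and 16 thick, amber, 12 g; origin at its centre; starts in the cup
- stone4: tumbling stone, chunky and faceted, about 21 across and 16 thick, amber, 12 g; origin at its centre; starts in the cup
- stone5: tumbling stone, chunky and faceted, about 21 across and 16 thick, amber, 12 g; origin at its centre; starts in the cup
- tape: bystander: roll of masking tape lying flat, 100 in diameter, 25 high, origin at the centre of its underside
- screwdriver: bystander: yellow-handled screwdriver lying along its x, 180 long
- jar: bystander: clear closed jar, 52 in diameter, 75 high, origin at the centre of its underside

How it is judged:
On the way, in this order (a step that is already met when the one before it is completed fails the run):
1. the cup is off the hook, upright, with all the stones in it (distance between hook_seat and cup above 0.14 m and contact force between cup and stand below 0.05 N and angle between cup's own z axis and vertical below 0.6 rad and distance between each of stone0, stone1, stone2, stone3, stone4, stone5 and cup_mid below 0.05 m), for 0.2 s.
2. the cup is tipped (mouth at least 57 degrees over) above the bowl (angle between cup's own z axis and vertical above 1 rad and horizontal distance between cup_rim and bowl_rim below 0.12 m and height (world z) of cup_rim above 0.1 m), for 0.1 s.
3. all six stones are in the bowl (horizontal distance between each of stone0, stone1, stone2, stone3, stone4, stone5 and bowl_floor below 0.072 m and z of stone0 in the frame of bowl_floor between 0 and 0.07 m and z of stone1 in the frame of bowl_floor between 0 and 0.07 m and z of stone2 in the frame of bowl_floor between 0 and 0.07 m and z of stone3 in the frame of bowl_floor between 0 and 0.07 m and z of stone4 in the frame of bowl_floor between 0 and 0.07 m and z of stone5 in the frame of bowl_floor between 0 and 0.07 m), for 0.2 s.
At the end, for the whole second after the job is handed in: All six stones lie at rest in the tumbler's bowl, below its rim; the cup stands upright (within 0.1 rad) and at rest on the cork mat, its underside on the mat and its centre within 52 mm of the mat's centre (all of step 3 and linear speed of each of stone0, stone1, stone2, stone3, stone4, stone5, cup below 0.03 m/s and horizontal distance between cup and mat below 0.052 m and angle between cup's own z axis and vertical below 0.1 rad and z of cup in the frame of mat between 0.001 and 0.009 m); the robot touches nothing.
It fails at once if a stone is spilled onto the bench, stand or mat (outside the cup and lower than 35 mm) ((height (world z) of stone0 below 0.035 m and distance between stone0 and cup_mid above 0.06 m) or (height (world z) of stone1 below 0.035 m and distance between stone1 and cup_mid above 0.06 m) or (height (world z) of stone2 below 0.035 m and distance between stone2 and cup_mid above 0.06 m) or (height (world z) of stone3 below 0.035 m and distance between stone3 and cup_mid above 0.06 m) or (height (world z) of stone4 below 0.035 m and distance between stone4 and cup_mid above 0.06 m) or (height (world z) of stone5 below 0.035 m and distance between stone5 and cup_mid above 0.06 m)).
It fails at once if the cup is dropped: it moves faster than 0.8 m/s while no finger touches it (linear speed of cup above 0.8 m/s and contact force between the fingers and cup below 0.05 N).
It fails at once if the tape roll, the screwdriver or the jar is moved by more than 30 mm (distance of any of tape, screwdriver, jar from where it was at the start of the episode above 0.03 m).
It also fails if it takes over 67 s, if anything falls off the work surface, if the arm or the gripper's body presses on something with over 40 N, if the wrist force passes 120 N, or if a joint passes its speed limit or range.

## Working session

There is one attempt and no reset: what is moved stays moved. The work goes in short steps, Python scripts to look and compute and a tool call to move; the robot and the scene stay as the last step left them, time stands still between calls to the robot, and variables do not carry over. Pictures are saved under pics/ and viewed, at most 10 in all, crops included, and the job is handed in when it is done.

Besides the shell and the picture viewer there is one more tool, called after "Call:" as name([rows], argument=value, ...), one row to a line, values as JSON. drive_tool: Moves the arm, as the interface text tells. Its arguments: {"type":"object","properties":{"series":{"type":"array"},"jaw":{"type":"number"},"grip_force":{"type":"number"}},"required":["series"]}

```bash
mkdir -p pics; ls; python3 - <<'E'
from workcell import env, viewer, order, models
import cv2, numpy as np
s=env.get_state(); print({k:np.round(v,3).tolist() for k,v in s.items()})
a=[]
for c in("side","top"):
    im=viewer.read_camera(c); cv2.imwrite(f"pics/{c}0.png",im[:,:,::-1])
    i=viewer.camera_info(c); print(c,np.round(i["intrinsics"],1).tolist(),np.round(i["R"],3).tolist(),np.round(i["t"],3).tolist())
    for n in("cup","cup_grip","stand","tumbler","mat","tape","screwdriver","jar"):
        for d in models.silhouettes(n,c)[:2]:
            ys,xs=np.nonzero(d["region"]); print(n,round(d["score"],2),np.round(d["location"],1),xs.min(),xs.max(),ys.min(),ys.max(),len(xs))
print(np.round(viewer.camera_info("wrist")["T_tool_cam"],3).tolist())
E
```

```text
pics
{'clock': 0.0, 'joint_pos': [-1.339, 0.314, 0.045, 1.304, -0.0, 1.431], 'qvel': [-0.001, -0.002, 0.002, -0.001, 0.001, 0.001], 'tau': [0.0, -48.063, 29.853, 0.019, -0.0, -0.0], 'tcp_pos': [0.209, -0.535, 0.241], 'orientation': [-0.001, 0.983, 0.185, -0.0], 'wrist_force': [0.249, 0.32, -0.051], 'ft_torque': [0.006, 0.034, -0.047], 'grip_force': 0.0, 'finger_gap': 0.085}
side [[375.5, 0.0, 311.6], [0.0, 375.5, 204.2], [0.0, 0.0, 1.0]] [[-0.714, -0.7, -0.007], [-0.36, 0.376, -0.854], [0.6, -0.607, -0.52]] [0.418, 0.305, 0.574]
cup 0.87 [225.1 277.4] 199 255 226 314 2335
cup_grip 0.86 [222.7 275.4] 199 254 225 313 2294
stand 0.69 [226.3 322.3] 174 278 231 367 4290
tumbler 0.74 [429.1 183.7] 399 461 151 216 3231
tumbler 0.38 [218.2 296.7] 213 223 291 301 90
mat 0.94 [307.2 253.6] 277 338 235 274 1978
tape 0.76 [190.9 253.9] 174 214 233 267 655
tape 0.33 [340.4 323.5] 297 364 289 345 762
screwdriver 0.87 [344.  325.2] 296 365 288 346 832
screwdriver 0.24 [225.8 275.9] 199 255 225 314 2519
jar 0.61 [324.1 178.9] 315 330 165 192 390
top [[451.0, 0.0, 331.5], [0.0, 451.0, 191.2], [0.0, 0.0, 1.0]] [[-0.02, -1.0, -0.017], [-0.981, 0.023, -0.194], [0.194, 0.013, -0.981]] [0.03, 0.568, 1.223]
cup 0.8 [228.4 209.6] 214 248 198 230 824
cup_grip 0.79 [232.5 214.3] 214 248 197 231 867
stand 0.69 [245.2 200. ] 220 260 173 241 1736
stand 0.17 [473.3 218.1] 437 505 186 246 3296
tumbler 0.86 [472.5 216.1] 438 503 186 245 3142
mat 0.92 [326.7 199.7] 300 349 174 222 1969
tape 0.89 [253.5 134.4] 248 280 120 154 516
screwdriver 0.77 [285.  264.1] 281 291 225 285 322
screwdriver 0.15 [245.3 197.6] 220 260 172 242 1807
jar 0.74 [408.9 135.3] 399 418 122 143 327
[[-0.0, -0.947, -0.322, 0.083], [1.0, -0.0, -0.0, -0.0], [0.0, -0.322, 0.947, -0.132], [0.0, 0.0, 0.0, 1.0]]
```

```bash
python3 -c "
import cv2,numpy as np
a=cv2.imread('pics/side0.png')[140:380,160:480];b=cv2.imread('pics/top0.png')[90:300,200:520]
cv2.imwrite('pics/both.png',cv2.resize(np.vstack([a,b])[:, :],None,fx=1.3,fy=1.3,interpolation=cv2.INTER_CUBIC))
cv2.imwrite('pics/s2.png',cv2.resize(a,None,fx=2.5,fy=2.5,interpolation=2));cv2.imwrite('pics/t2.png',cv2.resize(b,None,fx=2.5,fy=2.5,interpolation=2))"
```

```text
(no output)
```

View pics/s2.png

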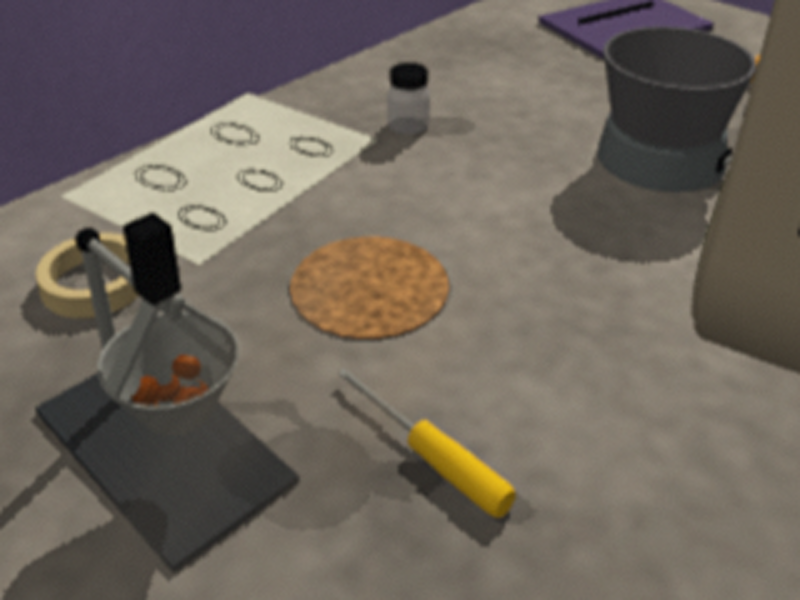

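View pics/t2.png

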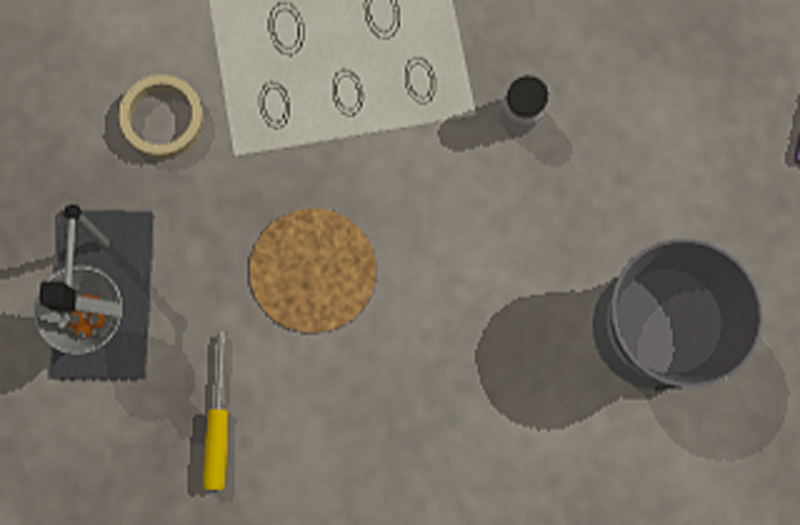

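The side view shows the cup on the hook, with the grip at about px (222,243) and the stones inside. It also shows the mat at about (307,254) and the tumbler rim at about (431,163). The top view shows the post top at about (229,174), the grip at (223,209), the mat at (325,198) and the bowl rim at (474,215). Next I'll triangulate these points.

```bash
cat > h.py <<'E'
from workcell import env, viewer, order, models
import cv2, numpy as np
from scipy.optimize import least_squares
I={c:viewer.camera_info(c) for c in("side","top")}
def proj(c,X):
    i=I[c]; p=(np.atleast_2d(X)@np.array(i["R"]).T+i["t"])@np.array(i["intrinsics"]).T
    return p[:,:2]/p[:,2:]
def tri(a,b,x0=(.5,0,.1)):
    r=least_squares(lambda X:np.r_[proj("side",X)[0]-a,proj("top",X)[0]-b],x0); return r.x,np.abs(r.fun).max()
def plane(c,px,z):
    return least_squares(lambda X:proj(c,[X[0],X[1],z])[0]-px,(.5,0)).x
def S(p): return np.array(p)/2.5+(160,140)
def T(p): return np.array(p)/2.5+(200,90)
E
python3 - <<'E'
from h import *
g={}
for c,(x0,x1,y0,y1) in {"side":(205,236,222,264),"top":(212,233,200,218)}.items():
    im=cv2.imread(f"pics/{c}0.png"); m=(im.max(2)<40).astype(np.uint8); k=np.zeros_like(m);k[y0:y1,x0:x1]=m[y0:y1,x0:x1]
    n,l,st,ce=cv2.connectedComponentsWithStats(k); j=1+np.argmax(st[1:,4]); ys,xs=np.nonzero(l==j)
    h=cv2.convexHull(np.c_[xs,ys].astype(np.float32)); g[c]=h[:,0]; print(c,st[j],ce[j])
def feat(P):
    d=np.array([[np.cos(a),np.sin(a)] for a in np.arange(0,np.pi*2,np.pi/8)])
    return (P@d.T).max(0)
def box(p):
    x,y,z,a=p; R=np.array([[np.cos(a),-np.sin(a)],[np.sin(a),np.cos(a)]])
    q=np.array([[i,j] for i in(-.012,.012) for j in(-.012,.012)])@R.T
    return np.vstack([np.c_[q+[x,y],np.full(4,z+s)] for s in(-.029,.025)])
r=least_squares(lambda p:np.r_[feat(proj("side",box(p)))-feat(g["side"]+.0)-.5*0,feat(proj("top",box(p)))-feat(g["top"])],(.5,.25,.2,0),x_scale=(.01,.01,.01,.1),loss="soft_l1")
print("grip",r.x.round(4),np.abs(r.fun).mean())
for n,q in {"plate":[(58,212),(153,212),(146,380),(50,378)]}.items():
    P=np.array([plane("top",T(k),.008) for k in q]);print(n,P.round(3).tolist(),[np.linalg.norm(P[i]-P[(i+1)%4]).round(3) for i in range(4)])
P=np.array([plane("side",S(k),.008) for k in [(36,412),(175,570),(298,478)]]);print("side plate",P.round(3).tolist())
print("post top",tri(S((88,240)),T((72,212))))
for z,lab in((.004,"mat"),):
  for c in("side","top"):
    m=models.silhouettes(lab,c)
    # newest picture is from earlier call
    r_=m[0]["region"]; ys,xs=np.nonzero(r_); print(lab,c,plane(c,(xs.mean(),ys.mean()),z).round(4))
def ell(c,X,r):
    t=np.arange(0,2*np.pi,.1); return proj(c,np.c_[X[0]+r*np.cos(t),X[1]+r*np.sin(t),np.full(len(t),X[2])])
# bowl rim: side extents cols 605..752, top row 27 ; top extents cols 612..760, rows 240..388
sl=lambda q:np.array([q[:,0].min(),q[:,0].max(),q[:,1].min()])
tl=lambda q:np.array([q[:,0].min(),q[:,0].max(),q[:,1].min(),q[:,1].max()])
ms=np.array([605/2.5+160,752/2.5+160,28/2.5+140]);mt=np.array([610/2.5+200,761/2.5+200,239/2.5+90,388/2.5+90])
for z in(None,.13):
    f=lambda X:np.r_[sl(ell("side",X,.08))-ms,tl(ell("top",X,.08))-mt]
    r=least_squares(lambda p:f([p[0],p[1],p[2] if z is None else z]),(.5,-.35,.13),diff_step=1e-4);print("bowl rim",r.x.round(4),r.fun.round(1))
E
```

```text
side [210 226  22  36 557] [220.52782765 243.36804309]
top [216 203  14  12 133] [222.72180451 208.32330827]
grip [ 0.5039  0.2878  0.1988 -0.0926] 1.8721651388955367
plate [[0.635, 0.34], [0.632, 0.226], [0.433, 0.232], [0.438, 0.344]] [np.float64(0.113), np.float64(0.199), np.float64(0.112), np.float64(0.197)]
side plate [[0.632, 0.34], [0.436, 0.345], [0.434, 0.238]]
post top (array([0.59681605, 0.28452444, 0.1644692 ]), np.float64(0.007337470842998073))
mat side [0.5557 0.0447]
mat top [0.5595 0.0385]
bowl rim [ 0.4824 -0.358   0.1258] [-1.3  1.4  0.4 -0.3  0.4 -0.5  0. ]
bowl rim [ 0.4817 -0.3562  0.13  ] [-1.2  1.7 -0.7 -0.6  0.3 -0.6  0.2]
```

Call:
drive_tool([
  [[0,0,-0.1,0,0,-0.0533],[0,0,-0.1,0,0,-0.0533],[0,0,-0.1,0,0,-0.0533],[0,0,-0.1,0,0,-0.0533],[0,0,-0.1,0,0,-0.0533],[0,0,-0.1,0,0,-0.0533],[0,0,-0.1,0,0,-0.0533],[0.3,0.3,0,0,0,0],[0.3,0.3,0,0,0,0],[0.38,0.25,0,0,0,0],[0.38,0.25,0,0,0,0],[0.38,0.25,0,0,0,0],[0.38,0.25,0,0,0,0],[0.38,0.2,0,0,0,0],[0.38,0.15,0,0,0,0],[0.38,0.1,0,0,0,0],[0.38,0.1,0,0,0,0],[0.38,0.1,0,0,0,0]],
], jaw=1)

```text
clock: 3.25
tcp_pos: [0.4921, -0.0592, 0.3264]
orientation: [0.0, 0.717, 0.698, 0.0]
wrist_force: [0.4, -0.9, 0.1]
finger_gap: 0.0854
grip_force: 0.0
```

Call:
drive_tool([
  [[0.41,0,0,0,0,0],[0.41,0,0,0,0,0],[0.41,0,0,0,0,0],[0.41,0,0,0,0,0],[0.41,0,0,0,0,0],[0.41,0,0,0,0,0],[0.41,0,0,0,0,0],[0,0,0,0,0,0],[0,0,0,0,0,0]],
])

```text
clock: 4.38
tcp_pos: [0.5008, 0.2833, 0.326]
orientation: [0.0, 0.716, 0.698, -0.0]
wrist_force: [-0.2, -0.1, 0.3]
finger_gap: 0.0856
grip_force: 0.0
```

```bash
cat >> h.py <<'E'
from scipy.spatial.transform import Rotation as Ro
def wpose():
    s=env.get_state(); q=s["orientation"]; R=Ro.from_quat([q[1],q[2],q[3],q[0]]).as_matrix()
    return R,np.array(s["tcp_pos"]),s
def wproj(X,R,p):
    i=viewer.camera_info("wrist"); Tc=np.array(i["T_tool_cam"]); X=(np.atleast_2d(X)-p)@R
    c=(X-Tc[:3,3])@Tc[:3,:3]; u=c@np.array(i["intrinsics"]).T; return u[:,:2]/u[:,2:]
E
python3 - <<'E'
from h import *
R,p,s=wpose(); im=viewer.read_camera("wrist")[:,:,::-1].copy(); print(p.round(4),s["joint_pos"]); cv2.imwrite("pics/w1.png",im)
a=-.026;ex=np.array([np.cos(a),np.sin(a),0]);ey=np.array([-ex[1],ex[0],0]);o=np.array([.501,.2868,0])
for z,x0,x1,y0,y1,col in((.227,-.012,.012,-.012,.012,(0,255,0)),(.008,-.065,.135,-.055,.055,(255,0,0)),(.165,-.022,.095,-.004,.004,(0,255,255))):
    q=wproj([o+ex*x+ey*y+[0,0,z] for x,y in((x0,y0),(x1,y0),(x1,y1),(x0,y1))],R,p)
    cv2.polylines(im,[q.round().astype(int)],True,col,1)
cv2.imwrite("pics/w1o.png",im)
E
```

```text
[0.5008 0.2833 0.326 ] [ 3.75547371e-01  3.09338012e-01  2.43790762e-01  1.50594453e+00
 -5.10063154e-04  1.97263396e+00]
```

View pics/w1o.png

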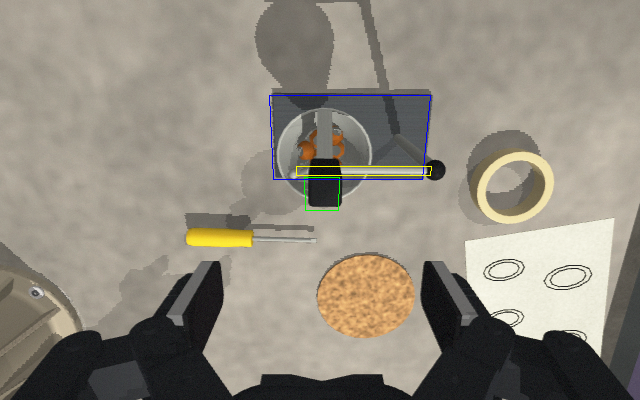

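The predicted grip top, rod and plate line up with the wrist image to about 2 px: grip at (324,192), rod at row 171, plate at (270-432, 90-180). I'm descending now.

Call:
drive_tool([
  [[0.015,0.005,0.2,0,0,0],[0.015,0.005,0.2,0,0,0],[0,0,0.2,0,0,0],[0,0,0.2,0,0,0],[0,0,0.1,0,0,0],[0,0,0.1,0,0,0],[0,0,0,0,0,0],[0,0,0,0,0,0]],
])

```text
clock: 5.42
tcp_pos: [0.5027, 0.2871, 0.207]
orientation: [0.0, 0.717, 0.698, 0.001]
wrist_force: [0.2, -0.8, -0.5]
finger_gap: 0.0854
grip_force: 0.0
```

Call:
drive_tool([
  [[0,0,0,0,0,0],[0,0,0,0,0,0],[0,0,0,0,0,0],[0,0,0,0,0,0],[0,0,0,0,0,0],[0,0,0,0,0,0],[0,0,0,0,0,0],[0,0,0,0,0,0]],
], jaw=-1, grip_force=60)

```text
clock: 6.42
tcp_pos: [0.5026, 0.2872, 0.2066]
orientation: [0.0, 0.717, 0.698, 0.0]
wrist_force: [1.5, 0.0, 4.4]
finger_gap: 0.0232
grip_force: 59.9
```

Call:
drive_tool([
  [[0,0,-0.06,0,0,0],[0,0,-0.06,0,0,0],[0,0,-0.06,0,0,0],[0,0,-0.06,0,0,0],[0,0,0,0,0,0],[0,0,0,0,0,0]],
])

```text
clock: 7.18
tcp_pos: [0.5022, 0.287, 0.2349]
orientation: [0.0, 0.717, 0.698, -0.0]
wrist_force: [-0.1, -0.3, -2.9]
finger_gap: 0.0231
grip_force: 59.2
```

```bash
python3 - <<'E'
from h import *
a=viewer.read_camera("side")[150:350,160:360,::-1]; b=viewer.read_camera("top")[120:320,150:350,::-1]
cv2.imwrite("pics/l1.png",cv2.resize(np.hstack([a,b]),None,fx=2,fy=2,interpolation=2))
E
```

```text
(no output)
```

View pics/l1.png

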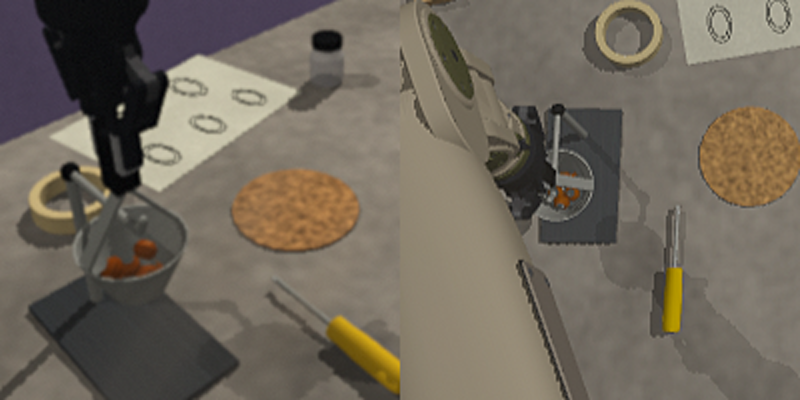

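The cup is lifted about 28 mm, upright with the stones in it, and the rod sits inside the V above the rim. I'm sliding it out past the tip and then raising it.

Call:
drive_tool([
  [[0,-0.06,0,0,0,0],[0,-0.12,0,0,0,0],[0,-0.12,0,0,0,0],[0,-0.12,0,0,0,0],[0,-0.12,0,0,0,0],[0,-0.12,0,0,0,0],[0,-0.12,0,0,0,0],[0,-0.12,0,0,0,0],[0,-0.12,0,0,0,0],[0,-0.06,0,0,0,0],[0,0,-0.06,0,0,0],[0,0,-0.12,0,0,0],[0,0,-0.12,0,0,0],[0,0,-0.12,0,0,0],[0,0,-0.12,0,0,0],[0,0,-0.12,0,0,0],[0,0,-0.12,0,0,0],[0,0,-0.06,0,0,0]],
])

```text
clock: 9.52
tcp_pos: [0.373, 0.2907, 0.337]
orientation: [0.0, 0.717, 0.698, 0.001]
wrist_force: [-0.5, -0.1, -3.0]
finger_gap: 0.023
grip_force: 59.3
```

```bash
python3 - <<'E'
from h import *
R,p,s=wpose();print(p.round(4),np.round(s["joint_pos"],3),s["wrist_force"])
a=viewer.read_camera("side")[100:350,130:380,::-1]; b=viewer.read_camera("wrist")[:,:,::-1]
cv2.imwrite("pics/l2.png",np.hstack([cv2.resize(a,(400,400)),cv2.resize(b[100:400,170:470],(400,400))]))
E
```

```text
[0.373  0.2907 0.337 ] [ 0.492  0.102  0.01   1.478 -0.     2.09 ] [-0.51006364 -0.08553389 -2.9817277 ]
```

View pics/l2.png

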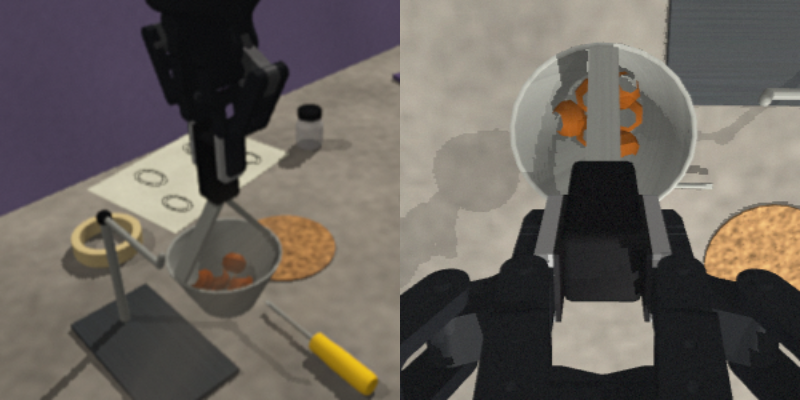

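The cup is clear of the stand with all the stones in it: in the wrist half of the picture the rim is around (600,130) and amber shows inside. The mat is at the lower right. I'm turning it so the pour axis suits the arm and carrying it to the tumbler.

Call:
drive_tool([
  [[0,0,0,0,0,-0.03],[0,0,0,0,0,-0.0508],[0,0,0,0,0,-0.0508],[0,0,0,0,0,-0.0508],[0,0,0,0,0,-0.0508],[0,0,0,0,0,-0.0508],[0,0,0,0,0,-0.0508],[0,0,0,0,0,-0.0508],[0,0,0,0,0,-0.0508],[0,0,0,0,0,-0.0508],[0,0,0,0,0,-0.02],[0,0,0,0,0,0]],
])

```text
clock: 11.12
tcp_pos: [0.3725, 0.2904, 0.3353]
orientation: [-0.0, 0.003, 1.0, -0.0]
wrist_force: [0.3, -0.3, -2.7]
finger_gap: 0.0234
grip_force: 59.3
```

Call:
drive_tool([
  [[-0.05,-0.1,0,0,0,0],[-0.1,-0.2,0,0,0,0],[-0.1,-0.3,0,0,0,0],[-0.1,-0.35,0,0,0,0],[-0.1,-0.35,0,0,0,0],[-0.1,-0.35,0,0,0,0],[-0.1,-0.35,0,0,0,0],[-0.1,-0.35,0,0,0,0],[-0.1,-0.35,0,0,0,0],[-0.05,-0.35,0,0,0,0],[0,-0.35,0,0,0,0],[0,-0.35,0,0,0,0],[0,-0.35,0,0,0,0],[0,-0.35,0,0,0,0],[0,-0.35,0,0,0,0],[0,-0.35,0,0,0,0],[0,-0.35,0,0,0,0],[0,-0.2,0,0,0,0],[0,-0.1,0,0,0,0],[0,0,0,0,0,0]],
])

```text
clock: 13.62
tcp_pos: [0.4773, -0.4065, 0.3354]
orientation: [-0.0, 0.003, 1.0, 0.0]
wrist_force: [0.5, 0.6, -2.5]
finger_gap: 0.0233
grip_force: 59.5
```

```bash
python3 - <<'E'
from h import *
R,p,s=wpose();print(p.round(5).tolist(),np.round(s["joint_pos"],4).tolist(),s["orientation"],s["wrist_force"])
E
```

```text
[0.47729, -0.40653, 0.33538] [-0.8335, 0.4238, 0.4328, 1.5807, 0.0, -0.8277] [-3.00727942e-04  2.86533621e-03  9.99995788e-01  3.50112945e-04] [ 0.48377829  0.64077657 -2.50794132]
```

Call:
drive_tool([
  [[0,0,0,0.05,0,0],[0,0,0,0.05,0,0],[0,0,0,0.05,0,0],[0,0,0,0,0,0]],
])

```text
clock: 14.12
tcp_pos: [0.4766, -0.4009, 0.3341]
orientation: [-0.001, -0.001, 0.973, -0.231]
wrist_force: [0.1, 0.7, -3.3]
finger_gap: 0.0232
grip_force: 60.4
```

```bash
cat > k.py <<'E'
import numpy as np
from scipy.spatial.transform import Rotation as Ro
from scipy.optimize import least_squares
rot=lambda ax,a:Ro.from_rotvec(np.array(ax)*a)
def fk(q,L):
    h,d,L1,L2,e,L3,L4,a=L
    # plane axes: x fwd, y left(d), z up; pitch positive = down (about +y)
    B=rot([0,0,1],q[0]); P=np.array([a,d,h])
    P=P+rot([0,1,0],q[1]).apply([0,0,L1])
    F=rot([0,1,0],q[1]-q[2]); P=P+F.apply([L2,0,e])
    W=rot([0,1,0],q[1]-q[2]+q[3]); P=P+W.apply([L3,0,0])
    V=W*rot([0,0,1],S5*q[4]); P=P+V.apply([L4,0,0])
    X=V*rot([1,0,0],S6*q[5])*R0
    return B.apply(P),B*X
S5,S6=1,1
R0=Ro.from_matrix(np.array([[0,0,1],[0,1,0],[-1,0,0]],float))  # tool z fwd
D=[([-1.339,.3135,.0455,1.304,0,1.431],[.209,-.5355,.2415],[0,.983,.185,0]),
([.37555,.30934,.24379,1.50594,-.0005,1.97263],[.5008,.2833,.326],[0,.716,.698,0]),
([.492,.102,.010,1.478,0,2.09],[.373,.2907,.337],[0,.717,.698,0]),
([-.8335,.4238,.4328,1.5807,0,-.8277],[.47729,-.40653,.33538],[-3e-4,.0028653,.999996,3.5e-4])]
E
python3 - <<'E'
from h import *
import k
R,p,s=wpose();q=s["joint_pos"];o=s["orientation"];print(p.round(5).tolist(),np.round(q,4).tolist(),np.round(o,4).tolist())
k.D.append((q,p,o))
open("k.py","a").write(f"D.append(({np.round(q,5).tolist()},{p.round(5).tolist()},{np.round(o,5).tolist()}))\n")
for k.S5 in(1,-1):
  for k.S6 in(1,-1):
    def f(L):
        r=[]
        for q,p,o in k.D:
            P,X=k.fk(q,L); r+=[P-p,.1*(X.inv()*Ro.from_quat([o[1],o[2],o[3],o[0]])).as_rotvec()]
        return np.concatenate(r)
    g=least_squares(f,[.2,.08,.5,.4,.06,.1,.2,0]);print(k.S5,k.S6,g.x.round(4),g.cost,np.abs(g.fun).max())
    print(g.fun.reshape(-1,6)[:,3:].round(3).tolist())
E
```

```text
[0.4766, -0.40092, 0.33408] [-0.6625, 0.1718, -0.0053, 1.095, -0.364, -0.7191] [-0.0012, -0.0006, 0.9729, -0.2312]
1 1 [ 0.2317  0.0801  0.5188  0.4106  0.0566  0.1398  0.2896 -0.0012] 9.461768628391423e-08 0.0002646498937718955
[[-0.0, -0.0, -0.0], [-0.0, 0.0, -0.0], [0.0, -0.0, -0.0], [-0.0, -0.0, -0.0], [-0.0, 0.0, 0.0]]
1 -1 [ 0.2317  0.0801  0.5188  0.4106  0.0566  0.1398  0.2896 -0.0012] 0.11446128442046286 0.2861545173947351
[[0.0, -0.0, 0.286], [0.0, 0.0, -0.234], [0.0, -0.0, -0.21], [-0.0, 0.0, -0.166], [-0.0, 0.0, -0.144]]
-1 1 [ 0.2086  0.0789  0.5379  0.3676  0.0508  0.6897 -0.2729  0.0355] 0.0031409091660315543 0.05476912034586419
[[-0.0, -0.0, -0.0], [-0.0, -0.0, -0.0], [0.0, -0.0, -0.0], [-0.0, -0.0, -0.0], [0.055, 0.048, -0.0]]
-1 -1 [ 0.2086  0.0789  0.5379  0.3676  0.0508  0.6897 -0.2729  0.0355] 0.11712519340788834 0.2861545173947351
[[0.0, -0.0, 0.286], [-0.0, 0.0, -0.234], [0.0, -0.0, -0.21], [-0.0, 0.0, -0.166], [0.079, 0.0, -0.137]]
```

```bash
cat > plan.py <<'E'
from k import *
L=[.2317,.0801,.5188,.4106,.0566,.1398,.2896,-.0012]
bowl=np.array([.482,-.357,0]); lo=np.array([-2.76,-.86,-1.03,-2.2,-1.47,-3.14]);hi=np.array([2.76,1.69,1.26,2.34,1.5,3.14])
def pose(th,ua,lz,off=.015):
    u=np.array([np.cos(ua),np.sin(ua),0]);z=np.array([0,0,1.])
    c=-u*np.sin(th)+z*np.cos(th); l=-u*np.cos(th)-z*np.sin(th)
    p=bowl+u*off+[0,0,lz]-.048*l+.09*c
    tz=-c; ty=l; tx=np.cross(ty,tz)   # tool y at upright = -u side
    return p,Ro.from_matrix(np.c_[tx,ty,tz]),c
def ik(p,X,q0):
    f=lambda q:np.r_[(lambda P,Y:np.r_[P-p,.2*(Y.inv()*X).as_rotvec()])(*fk(q,L)),1e-4*(np.array(q)-q0)]
    g=least_squares(f,np.clip(q0,lo+.01,hi-.01),bounds=(lo,hi)); return g.x,np.abs(g.fun[:6]).max()
E
python3 - <<'E'
from plan import *
q00=np.array(D[-1][0])
for ua in(-60,-75,-90,-105,-125):
    q=q00;print("u",ua)
    for th in range(25,126,10):
        p,X,c=pose(np.radians(th),np.radians(ua),.20); q,e=ik(p,X,q)
        P4=fk(q,[*L[:5],0,0,L[7]])[0]; P5=fk(q,[*L[:6],0,L[7]])[0]
        print(th,p.round(3),q.round(2),"err%.4f"%e,"w4",P4.round(2),"w5",P5.round(2))
E
```

```text
u -60
25 [ 0.492 -0.375  0.302] [-0.72  0.07 -0.21  0.88 -0.14 -1.27] err0.0000 w4 [ 0.39 -0.23  0.69] w5 [ 0.43 -0.27  0.56]
35 [ 0.483 -0.359  0.301] [-0.67 -0.06 -0.43  0.63 -0.21 -1.26] err0.0000 w4 [ 0.34 -0.17  0.66] w5 [ 0.4  -0.22  0.54]
45 [ 0.475 -0.344  0.298] [-0.62 -0.16 -0.64  0.36 -0.3  -1.26] err0.0000 w4 [ 0.3  -0.11  0.61] w5 [ 0.37 -0.17  0.5 ]
55 [ 0.466 -0.33   0.291] [-0.56 -0.22 -0.85  0.05 -0.39 -1.28] err0.0000 w4 [ 0.26 -0.07  0.54] w5 [ 0.35 -0.12  0.46]
65 [ 0.459 -0.317  0.282] [-0.5  -0.21 -1.03 -0.3  -0.49 -1.31] err0.0027 w4 [ 0.22 -0.03  0.48] w5 [ 0.33 -0.09  0.41]
75 [ 0.452 -0.305  0.27 ] [-0.4  -0.14 -1.03 -0.36 -0.67 -1.26] err0.0281 w4 [ 0.24 -0.02  0.46] w5 [ 0.35 -0.06  0.39]
85 [ 0.447 -0.296  0.256] [-0.29 -0.02 -1.03 -0.48 -0.89 -1.19] err0.0476 w4 [0.27 0.   0.43] w5 [ 0.38 -0.03  0.36]
95 [ 0.443 -0.289  0.24 ] [-0.2   0.16 -1.03 -0.68 -1.12 -1.13] err0.0639 w4 [0.3  0.02 0.38] w5 [ 0.42 -0.    0.32]
105 [ 0.44  -0.284  0.223] [-0.15  0.4  -1.03 -1.07 -1.3  -1.18] err0.0858 w4 [0.32 0.03 0.31] w5 [0.45 0.01 0.26]
115 [ 0.439 -0.282  0.205
[... 4759 characters left out ...]
7 ] [-0.23  0.88  0.41  2.04 -1.12  0.99] err0.0000 w4 [ 0.79 -0.11  0.43] w5 [ 0.68 -0.08  0.34]
85 [ 0.522 -0.299  0.256] [-0.21  1.05  0.47  2.34 -1.16  1.37] err0.0000 w4 [ 0.82 -0.09  0.31] w5 [ 0.69 -0.06  0.28]
95 [ 0.527 -0.292  0.24 ] [-0.19  1.07  0.39  2.34 -1.2   1.46] err0.0261 w4 [ 0.81 -0.07  0.27] w5 [ 0.67 -0.05  0.25]
105 [ 0.53  -0.288  0.223] [-0.18  1.1   0.34  2.34 -1.23  1.52] err0.0550 w4 [ 0.8  -0.06  0.23] w5 [ 0.66 -0.04  0.22]
115 [ 0.532 -0.286  0.205] [-0.17  1.13  0.3   2.34 -1.24  1.57] err0.0851 w4 [ 0.79 -0.05  0.19] w5 [ 0.65 -0.03  0.19]
125 [ 0.531 -0.286  0.188] [-0.16  1.16  0.27  2.34 -1.25  1.61] err0.1159 w4 [ 0.78 -0.05  0.16] w5 [ 0.64 -0.03  0.17]
```

```bash
python3 - <<'E'
from plan import *
rng=np.random.default_rng(0)
for th in(100,110):
  for lz in(.19,.23,.27,.31):
    o=[]
    for ua in range(-130,-29,20):
      best=None
      for t in range(10):
        p,X,c=pose(np.radians(th),np.radians(ua),lz); q,e=ik(p,X,rng.uniform([-.8,-.5,-1,-2.2,-1.4,-3],[.2,1.2,1,2.3,1.4,3]))
        if best is None or e<best[0]: best=(e,q)
        if e<.001: break
      o.append((ua,round(best[0],3),best[1].round(2).tolist() if best[0]<.002 else ''))
    print(th,lz,o)
E
```

```text
100 0.19 [(-130, np.float64(0.044), ''), (-110, np.float64(0.029), ''), (-90, np.float64(0.022), ''), (-70, np.float64(0.046), ''), (-50, np.float64(0.093), ''), (-30, np.float64(0.097), '')]
100 0.23 [(-130, np.float64(0.048), ''), (-110, np.float64(0.032), ''), (-90, np.float64(0.019), ''), (-70, np.float64(0.047), ''), (-50, np.float64(0.092), ''), (-30, np.float64(0.095), '')]
100 0.27 [(-130, np.float64(0.052), ''), (-110, np.float64(0.035), ''), (-90, np.float64(0.015), ''), (-70, np.float64(0.047), ''), (-50, np.float64(0.092), ''), (-30, np.float64(0.08), '')]
100 0.31 [(-130, np.float64(0.055), ''), (-110, np.float64(0.038), ''), (-90, np.float64(0.011), ''), (-70, np.float64(0.046), ''), (-50, np.float64(0.088), ''), (-30, np.float64(0.087), '')]
110 0.19 [(-130, np.float64(0.073), ''), (-110, np.float64(0.059), ''), (-90, np.float64(0.057), ''), (-70, np.float64(0.053), ''), (-50, np.float64(0.104), ''), (-30, np.float64(0.082), '')]
110 0.23 [(-130, np.float64(0.076), ''), (-110, np.float64(0.058), ''), (-90, np.float64(0.053), ''), (-70, np.float64(0.048), ''), (-50, np.float64(0.111), ''), (-30, np.float64(0.094), '')]
110 0.27 [(-130, np.float64(0.079), ''), (-110, np.float64(0.056), ''), (-90, np.float64(0.048), ''), (-70, np.float64(0.045), ''), (-50, np.float64(0.1), ''), (-30, np.float64(0.083), '')]
110 0.31 [(-130, np.float64(0.082), ''), (-110, np.float64(0.055), ''), (-90, np.float64(0.042), ''), (-70, np.float64(0.043), ''), (-50, np.float64(0.102), ''), (-30, np.float64(0.087), '')]
```

```bash
time python3 - <<'E'
from plan import *
rng=np.random.default_rng(0)
for th in(95,105):
  for lz in(.2,.27):
    for off in(-.02,.04):
      o=[]
      for ua in list(range(-20,121,20))+[-80,-95]:
        best=(9,)
        p,X,c=pose(np.radians(th),np.radians(ua),lz,off)
        for t in range(8):
          q,e=ik(p,X,rng.uniform([-2.2,-.5,-1,-2.2,-1.4,-3],[.2,1.2,1,2.3,1.4,3]))
          if e<best[0]: best=(e,q)
          if e<.001: break
        o.append((ua,float(round(best[0],3)),best[1].round(2).tolist() if best[0]<.004 else ''))
      print(th,lz,off,o)
E
```

```text
95 0.2 -0.02 [(-20, 0.048, ''), (0, 0.007, ''), (20, 0.0, [-1.52, 0.95, -0.22, 2.26, 1.26, 1.3]), (40, 0.013, ''), (60, 0.044, ''), (80, 0.072, ''), (100, 0.101, ''), (120, 0.138, ''), (-80, 0.02, ''), (-95, 0.014, '')]
95 0.2 0.04 [(-20, 0.069, ''), (0, 0.027, ''), (20, 0.001, [-1.41, 0.97, -0.25, 2.34, 1.37, 1.16]), (40, 0.009, ''), (60, 0.034, ''), (80, 0.06, ''), (100, 0.088, ''), (120, 0.122, ''), (-80, 0.016, ''), (-95, 0.006, '')]
95 0.27 -0.02 [(-20, 0.049, ''), (0, 0.01, ''), (20, 0.002, [-1.52, 0.83, -0.22, 2.34, 1.26, 1.33]), (40, 0.025, ''), (60, 0.053, ''), (80, 0.08, ''), (100, 0.11, ''), (120, 0.145, ''), (-80, 0.019, ''), (-95, 0.015, '')]
95 0.27 0.04 [(-20, 0.057, ''), (0, 0.025, ''), (20, 0.008, ''), (40, 0.02, ''), (60, 0.044, ''), (80, 0.069, ''), (100, 0.096, ''), (120, 0.132, ''), (-80, 0.018, ''), (-95, 0.002, [-0.19, 0.72, -0.87, -2.2, -1.44, -2.17])]
105 0.2 -0.02 [(-20, 0.047, ''), (0, 0.02, ''), (20, 0.019, ''), (40, 0.038, ''), (60, 0.064, ''), (80, 0.089, ''), (100, 0.114, ''), (120, 0.145, ''), (-80, 0.041, ''), (-95, 0.044, '')]
105 0.2 0.04 [(-20, 0.078, ''), (0, 0.042, ''), (20, 0.029, ''), (40, 0.036, ''), (60, 0.056, ''), (80, 0.078, ''), (100, 0.101, ''), (120, 0.133, ''), (-80, 0.033, ''), (-95, 0.038, '')]
105 0.27 -0.02 [(-20, 0.049, ''), (0, 0.03, ''), (20, 0.03, ''), (40, 0.049, ''), (60, 0.073, ''), (80, 0.095, ''), (100, 0.127, ''), (120, 0.149, ''), (-80, 0.035, ''), (-95, 0.04, '')]
105 0.27 0.04 [(-20, 0.076, ''), (0, 0.045, ''), (20, 0.038, ''), (40, 0.046, ''), (60, 0.065, ''), (80, 0.086, ''), (100, 0.108, ''), (120, 0.14, ''), (-80, 0.024, ''), (-95, 0.032, '')]
real	0m10.743s
user	0m11.269s
sys	0m0.052s
```

```bash
cat > rows.py <<'E'
from plan import *
from h import wpose
def rows(seq,ua,lz,off):
    R,p,s=wpose(); X=Ro.from_matrix(R); q=np.array(s["joint_pos"]); out=[]
    for th in seq:
        P,Y,_=pose(np.radians(th),np.radians(ua),lz,off)
        d=X.inv().apply(P-p)/.12; w=(X.inv()*Y).as_rotvec()/np.pi
        r=np.r_[d.round(3),w.round(4)]; out.append(r)
        p=p+X.apply(r[:3]*.12); X=X*Ro.from_rotvec(r[3:]*np.pi)
        q2,e=ik(p,X,q); print(th,r.tolist(),"e%.4f"%e,"max%.2f"%np.abs(q2-q).max(),q2.round(2)[3:5]); q=q2
E
python3 - <<'E'
from rows import *
rows([26.5]*2+[30,35,41,47,53,59,65,70,74,77,80,82,84,86,87,88],np.radians(-90)*57.2958,.178,.03)
E
```

```text
26.5 [-0.046, 0.286, 0.361, -0.0013, -0.0007, 0.0006] e0.0000 max0.12 [ 0.98 -0.37]
26.5 [-0.0, -0.0, -0.0, 0.0, 0.0, -0.0] e0.0000 max0.00 [ 0.98 -0.37]
30 [-0.0, 0.046, -0.023, 0.0194, 0.0, -0.0] e0.0000 max0.06 [ 0.92 -0.42]
35 [-0.0, 0.067, -0.032, 0.0278, 0.0, -0.0] e0.0000 max0.08 [ 0.84 -0.51]
41 [-0.0, 0.081, -0.038, 0.0334, 0.0, -0.0] e0.0000 max0.11 [ 0.74 -0.61]
47 [-0.0, 0.08, -0.037, 0.0333, 0.0, -0.0] e0.0000 max0.11 [ 0.63 -0.72]
53 [-0.0, 0.081, -0.038, 0.0333, 0.0, -0.0] e0.0000 max0.11 [ 0.52 -0.83]
59 [-0.0, 0.08, -0.038, 0.0334, -0.0, -0.0] e0.0000 max0.13 [ 0.39 -0.94]
65 [-0.0, 0.081, -0.038, 0.0333, -0.0, -0.0] e0.0000 max0.15 [ 0.24 -1.05]
70 [-0.0, 0.067, -0.032, 0.0278, -0.0, -0.0] e0.0000 max0.16 [ 0.08 -1.14]
74 [-0.0, 0.053, -0.026, 0.0222, -0.0, -0.0] e0.0000 max0.16 [-0.08 -1.2 ]
77 [-0.0, 0.04, -0.02, 0.0167, -0.0, -0.0] e0.0000 max0.16 [-0.23 -1.25]
80 [-0.0, 0.04, -0.019, 0.0166, -0.0, -0.0] e0.0000 max0.20 [-0.44 -1.3 ]
82 [-0.0, 0.026, -0.014, 0.0111, -0.0, -0.0] e0.0000 max0.17 [-0.61 -1.32]
84 [-0.0, 0.027, -0.013, 0.0111, -0.0, -0.0] e0.0000 max0.21 [-0.82 -1.35]
86 [-0.0, 0.026, -0.014, 0.0112, -0.0, -0.0] e0.0000 max0.25 [-1.07 -1.37]
87 [-0.0, 0.013, -0.007, 0.0055, -0.0, -0.0] e0.0000 max0.14 [-1.21 -1.38]
88 [-0.0, 0.013, -0.007, 0.0056, -0.0, -0.0] e0.0000 max0.15 [-1.36 -1.38]
```

Call:
drive_tool([
  [[-0.023,0.143,0.18,0,0,0],[-0.023,0.143,0.18,0,0,0],[0,0.046,-0.023,0.0194,0,0],[0,0.067,-0.032,0.0278,0,0],[0,0.081,-0.038,0.0333,0,0],[0,0.08,-0.037,0.0333,0,0],[0,0.081,-0.038,0.0333,0,0],[0,0.08,-0.038,0.0333,0,0],[0,0.081,-0.038,0.0333,0,0],[0,0.067,-0.032,0.0278,0,0],[0,0.053,-0.026,0.0222,0,0],[0,0.04,-0.02,0.0167,0,0],[0,0.04,-0.019,0.0167,0,0],[0,0.026,-0.014,0.0111,0,0],[0,0.027,-0.013,0.0111,0,0],[0,0.026,-0.014,0.0111,0,0],[0,0.013,-0.007,0.0055,0,0],[0,0.013,-0.007,0.0055,0,0],[0,0,0,0,0,0],[0,0,0,0,0,0]],
])

```text
clock: 16.62
tcp_pos: [0.4852, -0.305, 0.2302]
orientation: [-0.001, 0.001, 0.717, -0.697]
wrist_force: [0.2, -0.0, -2.2]
finger_gap: 0.023
grip_force: 60.7
```

```bash
python3 - <<'E'
from h import *
R,p,s=wpose();print(p.round(4),np.round(s["joint_pos"],3),s["wrist_force"],np.degrees(np.arccos(-R[2,2])))
a=viewer.read_camera("side")[100:240,330:540,::-1]; b=viewer.read_camera("top")[130:330,380:580,::-1];c=viewer.read_camera("wrist")[:,:,::-1]
cv2.imwrite("pics/p1.png",np.vstack([np.hstack([cv2.resize(a,(400,267)),cv2.resize(b,(267,267))]),cv2.resize(c,(667,330))[:, :]]))
for cam in("side","top","wrist"): print(cam,[(round(d["score"],2),np.round(d["location"]).tolist(),int(d["region"].sum())) for d in models.silhouettes("stone0",cam)])
E
```

```text
[ 0.4852 -0.305   0.2302] [-0.198  0.579 -0.988 -1.426 -1.375 -1.433] [ 0.24593102 -0.02229211 -2.18126221] 88.43379217832101
side []
top [(0.39, [505.0, 206.0], 1119)]
wrist [(0.96, [567.0, 238.0], 846)]
```

View pics/p1.png

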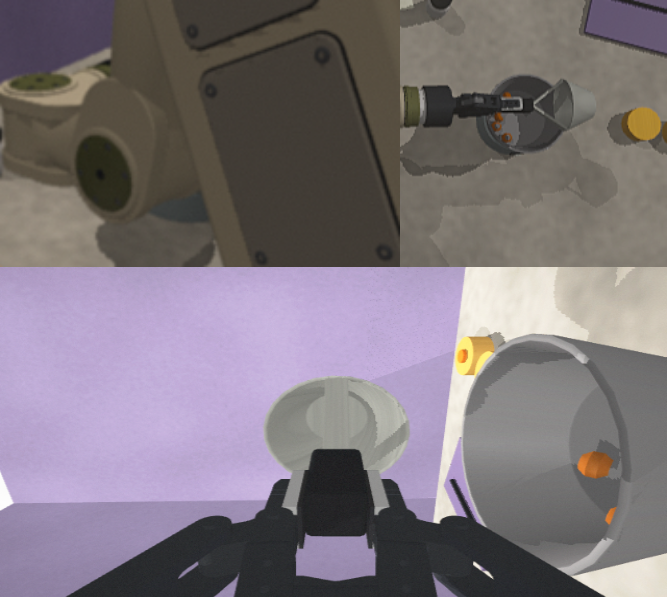

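In the wrist picture the cup is empty. The stones show in the bowl at (595,465) there and in the top view, and the wrist load fell by about 0.7 N, which matches six stones. I'm swinging the cup back upright.

```bash
python3 - <<'E'
from rows import *
rows([87,85,82,79,75,71,66,60,53,46,39,31,23,15,8,2,0,0],-90,.2,.03)
E
```

```text
87 [0.016, -0.181, -0.044, -0.0081, -0.0013, -0.0003] e0.0000 max0.29 [-1.14 -1.38]
85 [-0.0, -0.026, 0.014, -0.0111, 0.0, -0.0] e0.0000 max0.27 [-0.87 -1.36]
82 [-0.0, -0.038, 0.022, -0.0167, 0.0, -0.0] e0.0000 max0.33 [-0.54 -1.32]
79 [-0.0, -0.039, 0.022, -0.0167, 0.0, -0.0] e0.0000 max0.24 [-0.3  -1.28]
75 [-0.0, -0.051, 0.03, -0.0222, 0.0, -0.0] e0.0000 max0.23 [-0.06 -1.22]
71 [-0.0, -0.052, 0.029, -0.0222, 0.0, -0.0] e0.0000 max0.17 [ 0.11 -1.15]
66 [-0.0, -0.064, 0.038, -0.0278, 0.0, -0.0] e0.0000 max0.16 [ 0.27 -1.07]
60 [-0.0, -0.076, 0.046, -0.0333, 0.0, -0.0] e0.0000 max0.15 [ 0.43 -0.96]
53 [-0.0, -0.088, 0.055, -0.0389, 0.0, -0.0] e0.0000 max0.15 [ 0.57 -0.83]
46 [-0.0, -0.089, 0.054, -0.0389, 0.0, -0.0] e0.0000 max0.13 [ 0.7 -0.7]
39 [-0.0, -0.088, 0.054, -0.0389, 0.0, -0.0] e0.0000 max0.13 [ 0.82 -0.58]
31 [-0.0, -0.1, 0.063, -0.0444, 0.0, -0.0] e0.0000 max0.14 [ 0.96 -0.44]
23 [-0.0, -0.101, 0.063, -0.0445, 0.0, -0.0] e0.0000 max0.13 [ 1.09 -0.31]
15 [-0.0, -0.1, 0.063, -0.0444, 0.0, -0.0] e0.0000 max0.13 [ 1.22 -0.19]
8 [-0.0, -0.089, 0.054, -0.0389, 0.0, -0.0] e0.0000 max0.12 [ 1.34 -0.1 ]
2 [-0.0, -0.076, 0.046, -0.0333, 0.0, 0.0] e0.0000 max0.11 [ 1.45 -0.02]
0 [-0.0, -0.026, 0.015, -0.0112, 0.0, 0.0] e0.0000 max0.04 [1.49 0.  ]
0 [-0.0, -0.0, -0.0, 0.0, 0.0, 0.0] e0.0000 max0.00 [1.49 0.  ]
```

Call:
drive_tool([
  [[0.01,-0.09,-0.02,0,0,0],[0.006,-0.09,-0.024,-0.008,-0.001,0],[0,-0.026,0.014,-0.011,0,0],[0,-0.038,0.022,-0.0167,0,0],[0,-0.039,0.022,-0.0167,0,0],[0,-0.051,0.03,-0.0222,0,0],[0,-0.052,0.03,-0.0222,0,0],[0,-0.064,0.038,-0.0278,0,0],[0,-0.076,0.046,-0.0333,0,0],[0,-0.088,0.055,-0.0389,0,0],[0,-0.089,0.054,-0.0389,0,0],[0,-0.088,0.054,-0.0389,0,0],[0,-0.1,0.063,-0.0444,0,0],[0,-0.1,0.063,-0.0444,0,0],[0,-0.1,0.063,-0.0444,0,0],[0,-0.089,0.054,-0.0389,0,0],[0,-0.076,0.046,-0.0333,0,0],[0,-0.026,0.015,-0.0111,0,0],[0,0,0,0,0,0]],
])

```text
clock: 19.3
tcp_pos: [0.482, -0.4349, 0.2891]
orientation: [-0.0, 0.001, 1.0, -0.005]
wrist_force: [0.1, -0.2, -2.8]
finger_gap: 0.0233
grip_force: 60.6
```

```bash
python3 - <<'E'
from h import *
R,p,s=wpose();print(p.round(4),R.round(4).tolist(),s["clock"])
for nm,z in(("mat",.004),):
  for c in("side","top"):
    viewer.read_camera(c); 
    for d in models.silhouettes(nm,c)[:1]:
        cs,_=cv2.findContours(d["region"].astype(np.uint8),0,1); k=max(cs,key=cv2.contourArea); e=cv2.fitEllipse(k); print(c,e,plane(c,np.array(e[0]),z).round(4),d["region"].sum())
print([np.round(plane("top",np.array(q),.004),3).tolist() for q in [(299.2,198.2),(350.8,198.2),(325,173),(325,223.6)]])
X=tri(S((370,287)),T((312.5,271)));print("tri mat",X)
E
```

```text
[ 0.482  -0.4349  0.2891] [[-1.0, 0.0017, -0.0008], [0.0017, 1.0, -0.0098], [0.0008, -0.0098, -1.0]] 19.3
side ((307.12994384765625, 254.68569946289062), (39.695430755615234, 61.70973587036133), 88.81242370605469) [0.5564 0.0439] 1995
top ((324.6981506347656, 197.99929809570312), (48.7490234375, 49.67524337768555), 76.48310852050781) [0.5586 0.0389] 1972
[[0.56, 0.114], [0.556, -0.038], [0.634, 0.037], [0.483, 0.039]]
tri mat (array([ 0.55866203,  0.0383911 , -0.00091046]), np.float64(0.11404368410865118))
```

```bash
python3 - <<'E'
from h import *
c=viewer.read_camera("wrist")[100:400,120:520,::-1]; b=viewer.read_camera("top")[150:300,400:600,::-1]
cv2.imwrite("pics/p2.png",np.hstack([c,cv2.resize(b,(400,300))]))
print(env.get_state()["wrist_force"])
E
```

```text
[ 0.48411116 -0.39379329 -1.39591857]
```

View pics/p2.png

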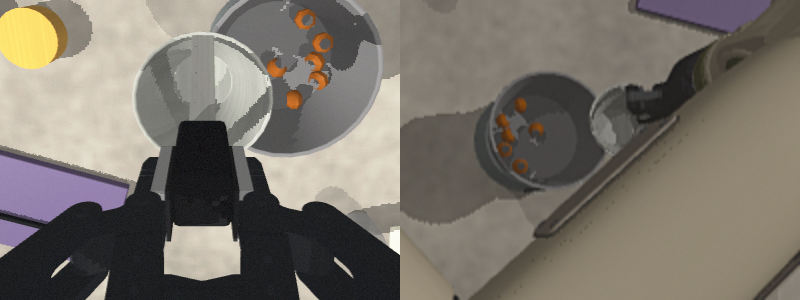

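All six stones are in the bowl (left half around (300,60), right half around (515,135)) and the cup is empty. I'm carrying the cup to above the mat.

Call:
drive_tool([
  [[0,0,-0.1,-0.003,0,0],[0,0.1,-0.1,0,0,0],[-0.03,0.2,0,0,0,0],[-0.05,0.3,0,0,0,0],[-0.05,0.35,0,0,0,0],[-0.05,0.35,0,0,0,0],[-0.05,0.35,0,0,0,0],[-0.05,0.35,0,0,0,0],[-0.05,0.35,0,0,0,0],[-0.05,0.35,0,0,0,0],[-0.05,0.35,0,0,0,0],[-0.05,0.35,0,0,0,0],[-0.05,0.25,0,0,0,0],[-0.05,0.15,0,0,0,0],[-0.05,0.1,0,0,0,0],[0,0.05,0,0,0,0],[0,0,0,0,0,0],[0,0,0,0,0,0]],
])

```text
clock: 21.85
tcp_pos: [0.5583, 0.039, 0.313]
orientation: [-0.0, 0.001, 1.0, -0.0]
wrist_force: [-0.6, 0.2, -1.4]
finger_gap: 0.0229
grip_force: 60.5
```

Call:
drive_tool([
  [[0,0,0.1,0,0,0],[0,0,0.2,0,0,0],[0,0,0.2,0,0,0],[0,0,0.2,0,0,0],[0,0,0.2,0,0,0],[0,0,0.2,0,0,0],[0,0,0.12,0,0,0],[0,0,0.08,0,0,0],[0,0,0.04,0,0,0],[0,0,0,0,0,0],[0,0,0,0,0,0]],
])

```text
clock: 23.22
tcp_pos: [0.5589, 0.0396, 0.153]
orientation: [0.001, 0.0, 1.0, -0.0]
wrist_force: [-0.5, -0.8, -1.3]
finger_gap: 0.0232
grip_force: 60.5
```

Call:
drive_tool([
  [[0,0,0.015,0,0,0],[0,0,0.015,0,0,0],[0,0,0.015,0,0,0],[0,0,0,0,0,0],[0,0,0,0,0,0]],
])

```text
clock: 23.85
tcp_pos: [0.5584, 0.0396, 0.1469]
orientation: [0.0, 0.0, 1.0, -0.0]
wrist_force: [0.5, -0.1, -1.8]
finger_gap: 0.0232
grip_force: 60.5
```

Call:
drive_tool([
  [[0,0,0.01,0,0,0],[0,0,0.01,0,0,0],[0,0,0,0,0,0],[0,0,0,0,0,0]],
])

```text
clock: 24.35
tcp_pos: [0.5584, 0.0396, 0.1445]
orientation: [0.0, 0.0, 1.0, -0.0]
wrist_force: [0.5, 0.0, -1.5]
finger_gap: 0.023
grip_force: 60.5
```

Call:
drive_tool([
  [[0,0,0.01,0,0,0],[0,0,0,0,0,0],[0,0,0,0,0,0]],
])

```text
clock: 24.72
tcp_pos: [0.5587, 0.0397, 0.1437]
orientation: [0.0, 0.0, 1.0, -0.0]
wrist_force: [-1.0, 0.5, 0.8]
finger_gap: 0.0233
grip_force: 60.9
```

Call:
drive_tool([
  [[0,0,0.005,0,0,0],[0,0,0,0,0,0],[0,0,0,0,0,0]],
], grip_force=20)

```text
clock: 25.1
tcp_pos: [0.5588, 0.0397, 0.1437]
orientation: [0.001, 0.0, 1.0, -0.0]
wrist_force: [-1.3, 1.1, 6.6]
finger_gap: 0.0232
grip_force: 61.8
```

Call:
drive_tool([
  [[0,0,0,0,0,0],[0,0,0,0,0,0],[0,0,0,0,0,0],[0,0,0,0,0,0],[0,0,0,0,0,0],[0,0,0,0,0,0],[0,0,0,0,0,0],[0,0,0,0,0,0]],
], jaw=1)

```text
clock: 26.1
tcp_pos: [0.5584, 0.0396, 0.1427]
orientation: [0.0, 0.0, 1.0, -0.0]
wrist_force: [-0.5, -0.7, -0.7]
finger_gap: 0.0855
grip_force: 0.0
```

Call:
drive_tool([
  [[0,0,-0.05,0,0,0],[0,0,-0.1,0,0,0],[0,0,-0.15,0,0,0],[0,0,-0.2,0,0,0],[0,0,-0.2,0,0,0],[0,0,-0.2,0,0,0],[0,0,-0.2,0,0,0],[0,0,-0.1,0,0,0],[0,0,0,0,0,0],[0,0,0,0,0,0]],
])

```text
clock: 27.35
tcp_pos: [0.5581, 0.0397, 0.2859]
orientation: [-0.001, 0.0, 1.0, -0.0]
wrist_force: [0.4, 0.9, 0.1]
finger_gap: 0.0855
grip_force: 0.0
```

```bash
python3 - <<'E'
from h import *
a=viewer.read_camera("side")[120:350,200:500,::-1]; c=viewer.read_camera("wrist")[:,:,::-1]
cv2.imwrite("pics/f.png",np.hstack([cv2.resize(a,(390,300)),cv2.resize(c,(400,300))]))
E
```

```text
(no output)
```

View pics/f.png

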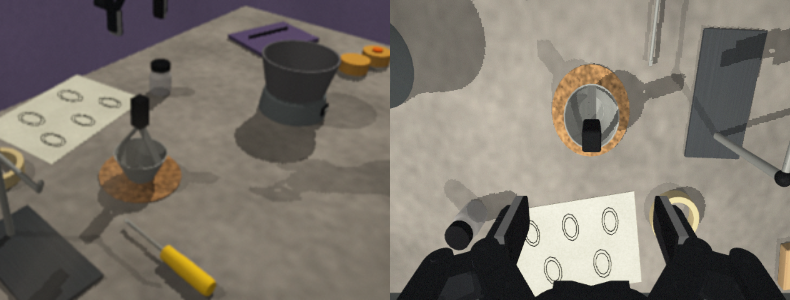

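The cup stands upright on the mat (side view about (142,155), wrist view about (592,115)), the bystanders are where they were, and the gripper is clear.

```bash
python3 -c "
from workcell import order
print(order.hand_in())"
```

```text
the job is handed in; nothing more can be done
None
```

I handed in the job at about 27 s: all six stones are in the tumbler bowl with none spilled, the empty cup stands upright on the cork mat, and the tape, screwdriver and jar look undisturbed; the hand-in returned no verdict.

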